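Dock the telescopic worktop lamp and hold it raised at full height

TASK

Stand the telescopic lamp on its black charging base so that both pegs of the base are fully home in the holes of its foot, keeping the lamp closed up while you carry it. Then squeeze in the red release button on its knob and pull the knob up, past the first stop, to the second (full height), with the foot staying down on the base. Finish still holding the knob up there with the button squeezed in, so that I can check the light before it locks, and leave the other things on the worktop where they are.

Things in the scene. Friction and masses are not known exactly. Their poses are not given: they have to be found in the camera images.
- lamp: Rechargeable telescopic LED lamp, loose, upright, 0.53 to 0.75 kg plus a 0.17 kg head. White foot 140 (x) x 90 (y) x 16 mm with two chamfered through holes 13 mm wide at x = +-54 mm, y = 0; 28 mm tube up to 128 mm; then the sliding head: round 78 mm light from 130 to 150 mm, grey knob from 150 to 206 mm (heights when closed). Origin: centre of the foot's underside; z up. Fits the base either way round.
- lamp_knob (a point): Middle of the upright grip knob (30 mm in x, 34 mm in y), level with the button's centre, 32 mm above the light's top, 24 mm below the knob's top; it rises with the head. Axes as the lamp's. Gripped across its plain x sides the button is not touched and the whole lamp lifts; with the button in, only the head lifts.
- lamp_button_face (a point): Centre of the face of the red release button, 22 mm across, on the knob's +y side, level with lamp_knob; it stands 5.5 mm proud of the knob when out. Squeezing the knob across y presses it in.
- lamp_post (a joint): How far the head is pulled out, m: 0 closed (as at the start), 0.040 first stop, 0.080 second stop, a solid end. Button out: a catch locks it at each stop (1 mm play). Button held in: it slides freely through the first stop, with about 1 N drag, and sinks back if let go. Pulled at the end by more than the foot and tube weigh (5 to 7 N), the foot comes up off the base.
- lamp_button (a joint): Travel of the red button into the knob, m: 0 out, 0.005 fully in (then 0.5 mm proud). Spring: about 2 N to start, 5 N fully in. The catch is clear from about 0.003.
- dock: Fixed charging base: black slab 160 (x) x 110 (y) x 14 mm, with two upright steel pegs 10 mm in diameter, 13.5 mm high above the slab, tapered over the top 5 mm, at x = +-54 mm, y = 0. Origin: centre of its underside; z up. When the lamp is seated its foot lies flat on the slab: lamp origin 14 mm above this origin.
- lunchbox: Pink two-tier lunchbox 105 x 165 x 101 mm, loose, not part of the job. Origin: centre of its underside.
- fork: Steel fork lying on the worktop, 195 mm long along its x, loose, not part of the job. Origin: about its middle, on the worktop.
- snack_cup: Orange snack cup with a hinged flap lid, 80 mm across, 80 mm high, the flap up to 150 mm when open, loose, not part of the job. Origin: centre of its underside.
- chopstick_a: Bamboo chopstick 237 mm long along its x, 7 mm thick, lying on the worktop, loose, not part of the job. Origin: its middle, on the worktop.
- chopstick_b: The other chopstick of the pair, beside the first.
- mug: Blue mug, 80 mm across, 92 mm high, handle towards its +y, loose, not part of the job. Origin: centre of its underside.
Not all that is in view belongs to the job. What is shaped like the lamp but blue or yellow is not meant.

How it is judged:
By the outcome, as a careful person would: the job done as asked, in the order asked, and still so for the second after the job is handed in, while the arm keeps its last pose, push and grip.
It also fails if it takes over 64 s, if anything falls off the work surface, if the arm or the gripper's body presses on something with over 40 N, if the wrist force passes 120 N, or if a joint passes its speed limit or range.

ROBOT

A 6-joint arm with a two-finger parallel gripper is mounted at the origin on the work surface. World frame = base frame: x ahead of the robot, y to its left, z up, the work surface at z = 0. Lengths are in m, angles in rad, forces in N, time in s.
With the tool pointing down it reaches from about 0.425 to 1.125 m from the base axis. Payload 14.9 kg.
Tool frame: the origin (TCP) lies midway between the tips of the shut fingers; the grasp point (between the pads) lies 19 mm behind it (r.hold_point_z is the distance from the TCP to the grasp point, in m); x points along the fingers, y is the direction in which the jaws open and shut, and the axes are right-handed (so a half turn about x gives the same grasp; the last joint's range is limited). The gripper opens to 91 mm and grips with 3 to 60 N. Pads are 32 mm wide; open, the fingers measure 118 mm over their backs; the gripper's body (76 mm by 178 mm) begins 60 mm behind the grasp point.
Start: joints at [1.232, 0.379, 1.734, -0, 1.028, -0.033], TCP at [0.211, 0.668, 0.214] pointing down, gripper open.
Joint ranges: [-2.77, 2.77], [-0.74, 2.19], [0, 2.66], [-1.06, 4.2], [0.31, 2.87], [-3.08, 3.08]. Speed limits (rad/s): [1.89, 1.89, 2.39, 3.14, 3.14, 3.14].

INTERFACE

Orientations are given as a rotation vector (axis times angle).
In Python, from bench import r gives the robot as it stands.
- The arm moves only by the shell command python3 -m inch 'ROWS' [FORCE]. ROWS is JSON, a list of rows, each a list of 7 numbers: the finger opening in m, from 0 to 0.0912, then the shift along the tool's x, y, z in m, then the turn, a rotation vector about the tool's x, y, z in rad. In form: [[jaw, dx, dy, dz, wx, wy, wz], ...]. A call has 1 to 12 rows; each row shifts and turns the commanded pose from where the row before left it, along the tool's axes as they then stand; what a row does not reach is not made up. A row lasts 1/8 s, in which the tool goes at most 62.5 mm and 10.7 degrees, less where a joint would pass 70% of its speed; a pose out of reach is approached as far as the arm can. A call with a gripper value outside its range is refused whole. The fingers move at their own pace and stop on an object; FORCE is the grip in N (left out, the last holds). Time passes only in rows, so rows that do not move let the fingers close. It gives the time, the measured TCP pose, the force and the opening at its end, in the units of the state.
- r.read_state(): the state, without advancing time (a new reading comes with each control period).
- r.snapshot(name): name is "scene" or "top" or "wrist"; returns the picture (384x512x3 uint8, red, green, blue); there is no depth.
- r.camera_params(name): a dict with "fx", "fy", "cx", "cy" (pixels), "R" (3x3) and "t" (3): a world point X has camera coordinates R X + t. Camera axes: x right, y down, z forward; pixel columns grow to the right and rows downward; lengths in m; the calibration is good to about 2 mm. A picture is of the moment at which its call begins: read the wrist's pose just before it. camera_params takes no time and is no camera call; for the wrist camera it gives the pose at the moment of the call.
- r.sign_off(): hands the job in, once; it reports no verdict.
The state is a dict: "time": time; "joint_pos": joint angles; "dq": joint speeds; "tau": joint torques, N m; "tcp_pos": TCP position; "tcp_rot": TCP orientation; "contact_force": force on the tool from outside, world axes, zero at the start; "ft_torque": the same for the moment, N m; "gripper_width": opening from 0.0 (shut) to 1.0 (fully open).
Only numpy, scipy, OpenCV 4.12 (cv2) and the standard library are available. Lean on these libraries where they do the work, as an engineer would, in place of code of your own. Each camera call takes 0.05 s, during which the arm holds its last target. There are 200 camera calls.

## Working session

There is one attempt and no reset: what is moved stays moved. The work goes in short steps, Python scripts to look and compute and a shell command to move; the robot and the scene stay as the last step left them, time stands still between calls to the robot, and variables do not carry over. Pictures are saved under pics/ and viewed, about 8 in all and at most 12, crops included, and the job is handed in when it is done.

```bash
mkdir -p pics; ls
cat > h.py <<'E'
import numpy as np, cv2
from bench import r
from scipy.spatial.transform import Rotation as Rot
def snap(n,f):
    p=r.camera_params(n); im=r.snapshot(n); cv2.imwrite(f'pics/{f}.png',im[:,:,::-1]); np.savez(f'pics/{f}.npz',im=im,**{k:p[k] for k in p}); return im,p
def load(f):
    d=np.load(f'pics/{f}.npz'); return d['im'],d
def ray(p,u,v):
    R=np.array(p['R']);t=np.array(p['t'])
    d=R.T@np.array([(u-p['cx'])/p['fx'],(v-p['cy'])/p['fy'],1]); return -R.T@t,d
def onz(p,u,v,z):
    c,d=ray(p,u,v); return c+d*(z-c[2])/d[2]
def proj(p,X):
    c=np.array(p['R'])@np.array(X)+np.array(p['t']); return float(p['fx']*c[0]/c[2]+p['cx']),float(p['fy']*c[1]/c[2]+p['cy'])
def st():
    s=r.read_state(); print('t',s['time'],'tcp',np.round(s['tcp_pos'],4),'R',np.round(Rot.from_rotvec(s['tcp_rot']).as_matrix(),3).tolist(),'F',np.round(s['contact_force'],1),'w',s['gripper_width'],'q',np.round(s['joint_pos'],3)); return s
E
python3 - <<'E'
from h import *
st()
a,p=snap('scene','s0'); b,q=snap('top','t0'); c,_=snap('wrist','w0')
for x in(p,q): print(np.round(-np.array(x['R']).T@np.array(x['t']),3),x['fx'])
cv2.imwrite('pics/m0.png',np.vstack([np.hstack([cv2.resize(a,(400,300)),cv2.resize(c,(400,300))]),np.hstack([cv2.resize(b,(400,300)),np.zeros((300,400,3),np.uint8)])])[:,:,::-1])
E
```

```text
pics
t 0.0 tcp [0.2106 0.6671 0.2133] R [[-0.0, 0.301, 0.954], [-0.001, 0.954, -0.301], [-1.0, -0.001, -0.0]] F [ 0.9 -0.2  0.8] w 1.0000590174045403 q [ 1.232  0.379  1.735 -0.     1.028 -0.033]
[ 1.353 -0.13   0.688] 371.70700361104076
[0.45  0.025 1.686] 460.1783728464386
```

View pics/s0.png

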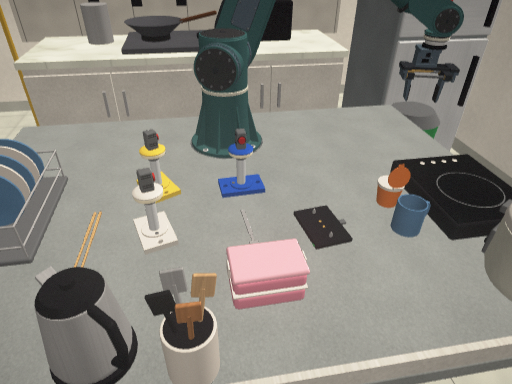

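View pics/t0.png

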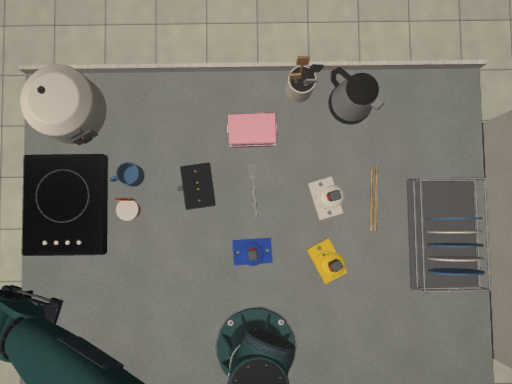

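Candidates: the white lamp is at top (327,197) / scene (150,210), the blue one at top (252,252) and the yellow one at top (327,261). I choose the white one. The black base is at top (198,186), and the black hob at (65,204) is not it. Next I check both in a close crop.

Run:
```python
from h import *
im,p=load('t0')
a=cv2.resize(im[165:230,300:370],None,fx=6,fy=6,interpolation=2); b=cv2.resize(im[155:220,165:235],None,fx=5,fy=6,interpolation=2)
si,sp=load('s0'); c=cv2.resize(si[160:255,120:190],(370,390),interpolation=2)
cv2.imwrite('pics/c1.png',np.hstack([a,c])[:,:,::-1])
hsv=cv2.cvtColor(im,cv2.COLOR_RGB2HSV)
def comp(m,x0,y0,x1,y1,z,name):
    k=np.zeros(m.shape,np.uint8);k[y0:y1,x0:x1]=m[y0:y1,x0:x1]
    n,l,s,ce=cv2.connectedComponentsWithStats(k);i=1+np.argmax(s[1:,4]);ys,xs=np.where(l==i)
    rc=cv2.minAreaRect(np.c_[xs,ys].astype(np.float32)); bx=cv2.boxPoints(rc)
    W=np.array([onz(p,u,v,z)[:2] for u,v in bx]); 
    print(name,s[i,4],'c',np.round(onz(p,*rc[0],z),4),'sides',[round(np.linalg.norm(W[j]-W[j+1]),3) for j in(0,1)],'ang',[round(np.degrees(np.arctan2(*(W[j+1]-W[j])[::-1])),1) for j in(0,1)],np.round(rc[0],1))
V=hsv[:,:,2].astype(int);S=hsv[:,:,1];H=hsv[:,:,0]
comp(((V<60)).astype(np.uint8),165,150,235,220,.014,'dock')
comp(((V>185)&(S<40)).astype(np.uint8),300,165,360,230,.016,'foot')
red=((S>130)&((H<8)|(H>172))&(V>80)).astype(np.uint8)
comp(red,300,165,360,230,.182,'red')
k=((V<140)&(S<70)).astype(np.uint8); comp(k,322,185,345,207,.206,'knobtop?')
# scene-red
h2=cv2.cvtColor(si,cv2.COLOR_RGB2HSV);m=((h2[:,:,1]>130)&((h2[:,:,0]<8)|(h2[:,:,0]>172)))[160:200,130:165];print(np.argwhere(m).mean(0)+[160,130] if m.any() else None, m.sum())
```

```text
dock 1214 c [0.5825 0.2043 0.014 ] sides [np.float64(0.107), np.float64(0.156)] ang [np.float64(-82.5), np.float64(-172.3)] [197.4 185.6]
foot 662 c [ 0.5315 -0.2599  0.016 ] sides [np.float64(0.086), np.float64(0.138)] ang [np.float64(-72.9), np.float64(-163.6)] [325.1 197.9]
red 10 c [ 0.5266 -0.2423  0.182 ] sides [np.float64(0.006), np.float64(0.014)] ang [np.float64(-76.7), np.float64(-167.3)] [328.4 196.9]
knobtop? 109 c [ 0.5308 -0.2565  0.206 ] sides [np.float64(0.039), np.float64(0.032)] ang [np.float64(-72.3), np.float64(-163.0)] [334.1 195.1]
[176.35714286 153.21428571] 14
```

View pics/c1.png

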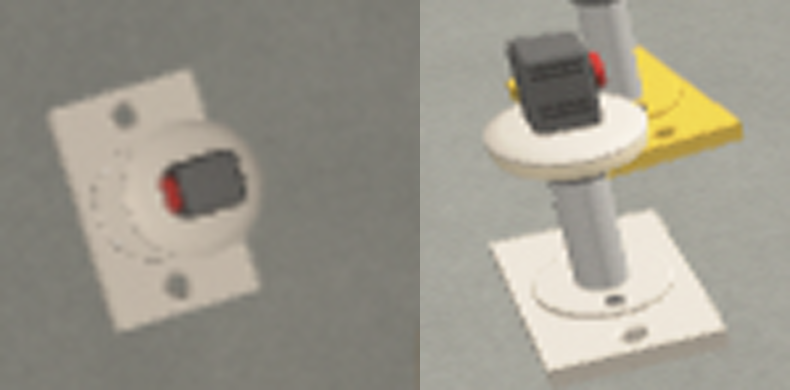

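The crop shows the white lamp upright with its red button on the robot's +y side (left in the top view), at yaw about 17°. The two foot holes lie along the long axis. First I lift and turn, then go above the lamp by way of x≈0.55.

```bash
python3 -m inch '[[0.0912,-0.02,0,0,0.1623,0,0],[0.0912,-0.02,0,0,0.1623,0,0],[0.0912,-0.02,0,0,0.1623,0,0],[0.0912,-0.02,0,0,0.1623,0,0],[0.0912,-0.02,0,0,0.1623,0,0],[0.0912,-0.02,0,0,0.1623,0,0]]' 20
python3 -m inch '[[0.0912,0,0.031,0.044,0,0,0],[0.0912,0,0.031,0.044,0,0,0],[0.0912,0,0.031,0.044,0,0,0],[0.0912,0,0.031,0.044,0,0,0],[0.0912,0,0.031,0.044,0,0,0],[0.0912,0,0.031,0.044,0,0,0],[0.0912,0,0.031,0.044,0,0,0],[0.0912,0,0.031,0.044,0,0,0]]'
python3 - <<'E'
from h import *
st()
E
```

```text
time: 0.9
tcp_pos: [0.2107, 0.6674, 0.3343]
tcp_rot: [0.996, 1.331, -0.996]
contact_force: [-0.2, 0.0, -0.1]
gripper_width: 1.0
time: 1.9
tcp_pos: [0.5505, 0.4002, 0.3338]
tcp_rot: [0.992, 1.333, -0.992]
contact_force: [-0.6, -0.3, -0.2]
gripper_width: 0.997
t 1.9 tcp [0.5505 0.4002 0.3338] R [[-0.0, 0.958, 0.287], [-0.0, 0.287, -0.958], [-1.0, -0.0, 0.0]] F [-0.6 -0.3 -0.2] w 0.9968083600279554 q [0.594 0.237 1.693 0.    1.212 0.303]
```

```bash
python3 -m inch '[[0.0912,0,-0.017,0.052,0,0,0],[0.0912,0,-0.017,0.052,0,0,0],[0.0912,0,-0.017,0.052,0,0,0],[0.0912,0,-0.017,0.052,0,0,0],[0.0912,0,0,0,0,0,0]]'
python3 - <<'E'
from h import *
s=st(); im,p=snap('wrist','w1'); print(np.round(-np.array(p['R']).T@np.array(p['t']),3),np.round(p['R'],2),p['fx'],proj(p,[.5825,.2043,.014]))
E
```

```text
time: 2.52
tcp_pos: [0.5437, 0.1801, 0.334]
tcp_rot: [0.994, 1.332, -0.995]
contact_force: [-0.2, 0.7, 0.1]
gripper_width: 0.997
t 2.525 tcp [0.5437 0.1801 0.334 ] R [[-0.0, 0.959, 0.284], [-0.0, 0.284, -0.959], [-1.0, -0.0, 0.0]] F [-0.2  0.7  0.1] w 0.9965669840399524 q [ 0.279  0.051  1.905 -0.     1.185 -0.009]
[0.521 0.253 0.505] [[ 0.96  0.28  0.  ]
 [ 0.27 -0.92  0.27]
 [ 0.08 -0.26 -0.96]] 283.901447377221 (282.43457978540584, 149.14745176021214)
```

View pics/w1.png

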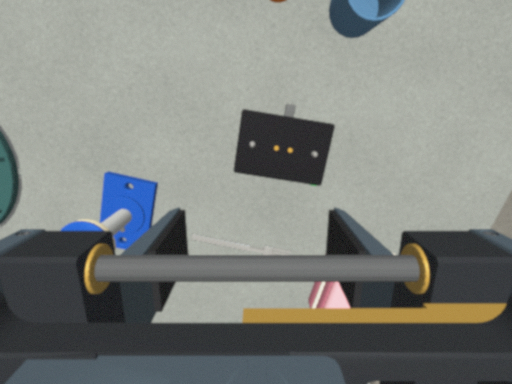

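The wrist view shows the base with steel pegs at about (252,144) and (314,154) and brass contacts between them. I measure the pegs and carry on to the lamp.

```bash
python3 - <<'E'
from h import *
im,p=load('w1')
hsv=cv2.cvtColor(im,cv2.COLOR_RGB2HSV); V=hsv[:,:,2]
dark=(V<75).astype(np.uint8); n,l,s,c=cv2.connectedComponentsWithStats(dark); i=l[160,280]; ys,xs=np.where(l==i)
hull=cv2.convexHull(np.c_[xs,ys].astype(np.int32)); rc=cv2.minAreaRect(hull.astype(np.float32))
q=cv2.approxPolyDP(hull,6,True)[:,0]; W=np.array([onz(p,u,v,.014)[:2] for u,v in q]); print(q.tolist(),np.round(W,4).tolist())
if len(W)==4: print('centre',W.mean(0),'sides',[round(float(np.linalg.norm(W[j]-W[(j+1)%4])),4) for j in range(4)])
for u0,v0 in((252,144),(314,154)):
    pa=im[v0-8:v0+9,u0-8:u0+9].astype(float); g=pa.mean(2); g=np.clip(g-70,0,None); yy,xx=np.mgrid[v0-8:v0+9,u0-8:u0+9]
    u,v=(g*xx).sum()/g.sum(),(g*yy).sum()/g.sum(); print(round(u,2),round(v,2),np.round(onz(p,u,v,.024),4))
E
python3 -m inch '[[0.0912,0,-0.017,0.052,0,0,0],[0.0912,0,-0.017,0.052,0,0,0],[0.0912,0,-0.017,0.052,0,0,0],[0.0912,0,-0.017,0.052,0,0,0],[0.0912,0,-0.017,0.052,0,0,0],[0.0912,0,-0.017,0.052,0,0,0],[0.0912,0,-0.014,0.042,0,0,0],[0.0912,0,0,0,0,0,0],[0.0912,0,0,0,0,0,0]]'
python3 - <<'E'
from h import *
st(); snap('wrist','w2'); p=load('w2')[1]; print(proj(p,[.531,-.257,.206]))
E
```

```text
[[333, 126], [318, 184], [235, 171], [245, 110]] [[0.6524, 0.2656], [0.6624, 0.1632], [0.5142, 0.144], [0.5028, 0.2485]]
centre [0.58295402 0.20533862] sides [0.1029, 0.1495, 0.1051, 0.1505]
251.82 143.53 [0.529  0.1997 0.024 ]
314.36 153.54 [0.6355 0.2136 0.024 ]
time: 3.7
tcp_pos: [0.5348, -0.1887, 0.3337]
tcp_rot: [0.992, 1.334, -0.992]
contact_force: [-0.7, -0.3, -0.7]
gripper_width: 1.001
t 3.7 tcp [ 0.5348 -0.1887  0.3337] R [[-0.0, 0.958, 0.288], [0.0, 0.288, -0.958], [-1.0, -0.0, -0.001]] F [-0.7 -0.3 -0.7] w 1.00116390837966 q [-0.38   0.042  1.915  0.     1.185 -0.672]
(236.86540669154036, 238.14456296111052)
```

View pics/w2.png

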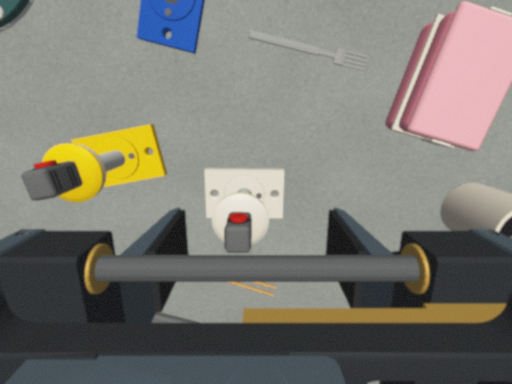

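The white lamp is directly ahead of the camera, knob top at about (238,232) with the button on top, and foot holes at about (215,193) and (274,195). I measure those points.

```bash
python3 - <<'E'
from h import *
im,p=load('w2')
hsv=cv2.cvtColor(im,cv2.COLOR_RGB2HSV); V=hsv[:,:,2].astype(int);S=hsv[:,:,1];H=hsv[:,:,0]
for u0,v0 in((215,193),(274,195)):
    g=np.clip(185-V[v0-8:v0+9,u0-6:u0+7],0,None).astype(float); yy,xx=np.mgrid[v0-8:v0+9,u0-6:u0+7]
    u,v=(g*xx).sum()/g.sum(),(g*yy).sum()/g.sum(); print('hole',round(u,2),round(v,2),np.round(onz(p,u,v,.013),4))
def rect(m,x0,y0,x1,y1,z,nm):
    k=np.zeros(m.shape,np.uint8);k[y0:y1,x0:x1]=m[y0:y1,x0:x1]
    n,l,s,ce=cv2.connectedComponentsWithStats(k);i=1+np.argmax(s[1:,4]);print(nm,s[i],np.round(onz(p,*ce[i],z),4)); return l==i
k=rect((V<120)&(S<90),220,200,256,252,.19,'knob')
for v in range(214,252,3):
    x=np.where(k[v])[0]
    if len(x): print(v,x.min(),x.max(),end=' | ')
r_=rect((S>130)&((H<8)|(H>172))&(V>80),220,200,256,252,.182,'red')
fm=rect((V>195)&(S<40),195,160,295,225,.016,'foot')
E
python3 - <<'E'
import cv2
im=cv2.imread('pics/w2.png');cv2.imwrite('pics/c2.png',cv2.resize(im[160:260,190:300],None,fx=6,fy=6,interpolation=0))
E
```

```text
hole 213.58 192.22 [ 0.4787 -0.2734  0.013 ]
hole 274.15 192.65 [ 0.5835 -0.2429  0.013 ]
knob [224 213  27  39 744] [ 0.5327 -0.2622  0.19  ]
214 247 249 | 217 248 250 | 220 228 250 | 223 227 250 | 226 226 250 | 229 225 250 | 232 225 250 | 235 225 250 | 238 225 250 | 241 225 250 | 244 224 250 | 247 224 250 | 250 226 249 | red [229 213  19  10 158] [ 0.5265 -0.2418  0.182 ]
foot [ 205  169   79   56 3715] [ 0.5315 -0.2596  0.016 ]
```

View pics/c2.png

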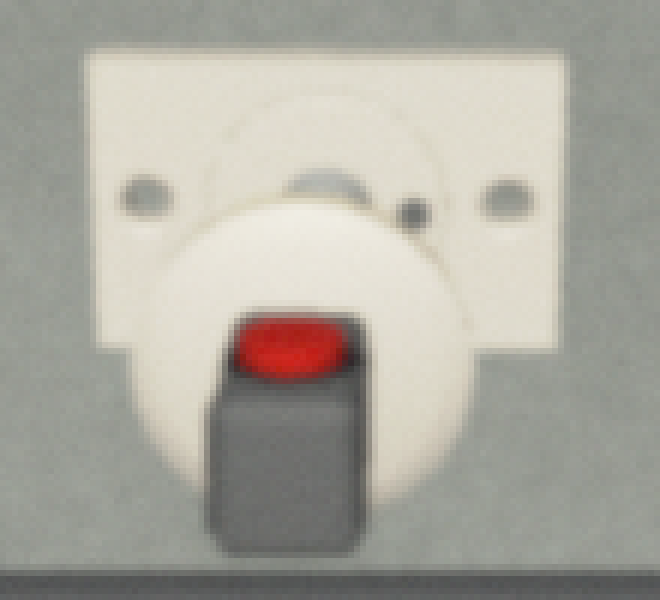

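Hole centre is (0.531,-0.258) with yaw 16.3° and spacing 109 mm (108 given), and the knob top agrees. I move over it, descend and grip across the plain sides.

```bash
python3 -m inch '[[0.0912,0,-0.012,0.033,0,0,0],[0.0912,0,-0.0116,0.0323,0,0,0],[0.0912,0.04,0,0,0,0,0],[0.0912,0.04,0,0,0,0,0],[0.0912,0.04,0,0,0,0,0],[0.0912,0.03,0,0,0,0,0],[0.0912,0.0205,0,0,0,0,0],[0.0912,0,0,0,0,0,0]]' 30
python3 -m inch '[[0.034,0,0,0,0,0,0],[0.034,0,0,0,0,0,0],[0.034,0,0,0,0,0,0],[0.034,0,0,0,0,0,0],[0.02,0,0,0,0,0,0],[0.02,0,0,0,0,0,0],[0.02,0,0,0,0,0,0]]' 30
python3 -m inch '[[0.02,-0.01,0,0,0,0,0],[0.02,-0.01,0,0,0,0,0],[0.02,-0.01,0,0,0,0,0],[0.02,-0.01,0,0,0,0,0],[0.02,-0.02,0,0,0,0,0],[0.02,-0.02,0,0,0,0,0],[0.02,0,0,0,0,0,0],[0.02,0,0,0,0,0,0]]'
python3 - <<'E'
from h import *
st(); snap('scene','s1')
E
```

```text
time: 4.75
tcp_pos: [0.5303, -0.258, 0.1625]
tcp_rot: [0.991, 1.335, -0.992]
contact_force: [0.6, -0.3, 0.6]
gripper_width: 0.997
time: 5.62
tcp_pos: [0.5308, -0.259, 0.1635]
tcp_rot: [0.992, 1.333, -0.992]
contact_force: [4.0, 1.0, -0.7]
gripper_width: 0.324
time: 6.62
tcp_pos: [0.5304, -0.2588, 0.2432]
tcp_rot: [0.992, 1.333, -0.992]
contact_force: [0.6, 0.7, -7.6]
gripper_width: 0.328
t 6.625 tcp [ 0.5304 -0.2588  0.2432] R [[-0.0, 0.958, 0.287], [0.0, 0.287, -0.958], [-1.0, -0.0, -0.0]] F [ 0.6  0.7 -7.6] w 0.3279964063224057 q [-0.493  0.173  1.943 -0.     1.026 -0.785]
```

View pics/s1.png

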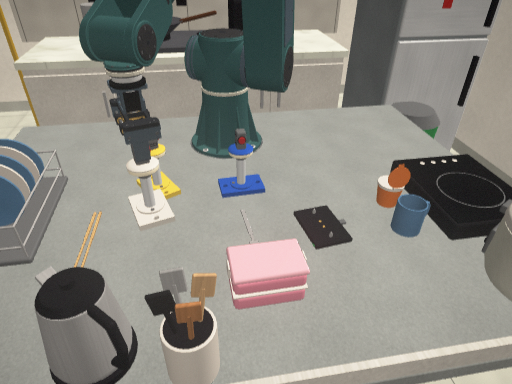

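The white lamp is up, closed, with its foot about 80 mm clear and a load of about 7.6 N. I carry it to the base, turning −9.3°.

```bash
python3 -m inch '[[0.02,0,0.008,-0.018,0,0,0],[0.02,0,0.0165,-0.039,0,0,0],[0.02,0,0.0165,-0.039,0,0,0],[0.02,0,0.0165,-0.039,0,0,0],[0.02,0,0.0165,-0.039,0,0,0],[0.02,0,0.0165,-0.039,0,0,0],[0.02,0,0.0165,-0.039,0,0,0],[0.02,0,0.0165,-0.039,0,0,0],[0.02,0,0.0165,-0.039,0,0,0],[0.02,0,0.0165,-0.039,0,0,0],[0.02,0,0.0165,-0.039,0,0,0],[0.02,0,0.0103,-0.0225,0,0,0]]'
python3 -m inch '[[0.02,0,0,0,0.08,0,0],[0.02,0,0,0,0.08,0,0],[0.02,0.015,0,0,0,0,0],[0.02,0.015,0,0,0,0,0],[0.02,0,0,0,0,0,0],[0.02,0,0,0,0,0,0],[0.02,0,0,0,0,0,0]]'
python3 - <<'E'
from h import *
st(); snap('wrist','w3'); snap('scene','s2'); snap('top','t2')
im=np.vstack([np.hstack([cv2.resize(load('w3')[0][110:260,160:370],(560,400),interpolation=2)]),np.hstack([cv2.resize(load('s2')[0][130:270,260:400],(280,200)),cv2.resize(load('t2')[0][150:220,160:240],(280,200))])])
cv2.imwrite('pics/c3.png',im[:,:,::-1])
E
```

```text
time: 8.18
tcp_pos: [0.5819, 0.2083, 0.2428]
tcp_rot: [0.991, 1.334, -0.992]
contact_force: [1.0, -1.1, -7.6]
gripper_width: 0.329
time: 9.05
tcp_pos: [0.5829, 0.2061, 0.2139]
tcp_rot: [1.112, 1.268, -1.111]
contact_force: [0.7, 0.4, -7.2]
gripper_width: 0.325
t 9.05 tcp [0.5829 0.2061 0.2139] R [[0.001, 0.991, 0.131], [0.0, 0.131, -0.991], [-1.0, 0.001, -0.0]] F [ 0.7  0.4 -7.2] w 0.3246222156023825 q [ 0.302  0.253  1.905 -0.     0.983  0.171]
```

View pics/c3.png

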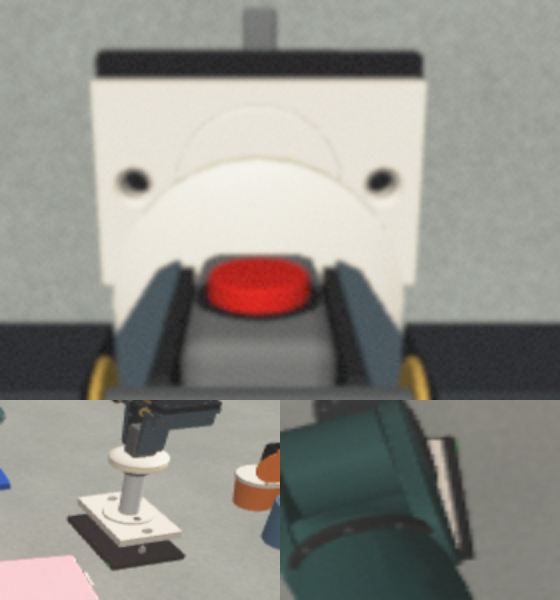

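The foot hovers square over the base with dark holes at crop (134,181) and (382,181), and the base's rear edge runs parallel. I measure the hole centres against the pegs.

Run:
```python
from h import *
im,p=load('w3'); V=im.astype(float).mean(2)
s=r.read_state(); zt=s['tcp_pos'][2]-.163+.016
H=[]
for x,y in((134,181),(382,181)):
    u0,v0=int(160+x*.375),int(110+y*.375)
    g=np.clip(190-V[v0-8:v0+9,u0-8:u0+9],0,None); yy,xx=np.mgrid[v0-8:v0+9,u0-8:u0+9]
    u,v=(g*xx).sum()/g.sum(),(g*yy).sum()/g.sum(); X=onz(p,u,v,zt-.002); H.append(X); print(round(u,2),round(v,2),np.round(X,4))
d=H[1]-H[0]; print('c',(H[0]+H[1])/2,'len',np.linalg.norm(d),'yaw',np.degrees(np.arctan2(d[1],d[0])),'zt',zt)
# dock far (rear, +y) corners: edges at v of dark band
hsv=cv2.cvtColor(im,cv2.COLOR_RGB2HSV)
k=(V<80)[125:142,190:325]; ys,xs=np.where(k); ys=ys+125; xs=xs+190
L,Rr=xs.min(),xs.max(); 
cols=range(L+6,Rr-6,8); top=[]
for c in cols:
    vv=ys[xs==c]; top.append(vv.min())
W=np.array([onz(p,c,v-.5,.014)[:2] for c,v in zip(cols,top)]); a,b=np.polyfit(W[:,0],W[:,1],1)
print('dock rear edge yaw',np.degrees(np.arctan(a)),'centre from edge y at x=.5823-.007:',a*.575+b,'L,R',onz(p,L,132,.014),onz(p,Rr,132,.014))
```

```text
210.14 177.54 [0.529  0.2009 0.0648]
302.45 177.43 [0.6348 0.2149 0.0648]
c [0.58190117 0.2078872  0.06479836] len 0.10669859973408169 yaw 7.542075047991599 zt 0.0667983596280785
dock rear edge yaw 6.9806478962162215 centre from edge y at x=.5823-.007: 0.2595407570128281 L,R [0.49902594 0.24541842 0.014     ] [0.65286906 0.26564289 0.014     ]
```

Holes are at (0.5819,0.2079) with yaw 7.5°. Pegs are at (0.5823,0.206–0.207) with yaw 7.4°. I shift −1 mm in y and lower, watching the force.

```bash
python3 -m inch '[[0.02,0,0.0002,0.001,0,0,0],[0.02,0.01,0,0,0,0,0],[0.02,0.008,0,0,0,0,0],[0.02,0,0,0,0,0,0]]'
python3 -m inch '[[0.02,0.003,0,0,0,0,0],[0.02,0.003,0,0,0,0,0],[0.02,0,0,0,0,0,0],[0.02,0,0,0,0,0,0]]'
python3 -m inch '[[0.02,0.003,0,0,0,0,0],[0.02,0,0,0,0,0,0],[0.02,0,0,0,0,0,0]]'
```

```text
time: 9.7
tcp_pos: [0.5823, 0.2049, 0.1942]
tcp_rot: [1.111, 1.269, -1.114]
contact_force: [0.2, 0.1, -8.2]
gripper_width: 0.324
time: 10.2
tcp_pos: [0.583, 0.2051, 0.1895]
tcp_rot: [1.112, 1.268, -1.112]
contact_force: [-0.3, -0.4, -7.2]
gripper_width: 0.328
time: 10.58
tcp_pos: [0.5829, 0.2051, 0.1864]
tcp_rot: [1.112, 1.268, -1.112]
contact_force: [-0.1, -0.2, -7.5]
gripper_width: 0.329
```

About 4 mm past the peg tips, with no contact force. I go on down.

```bash
python3 -m inch '[[0.02,0.003,0,0,0,0,0],[0.02,0.003,0,0,0,0,0],[0.02,0,0,0,0,0,0],[0.02,0,0,0,0,0,0]]'
python3 -m inch '[[0.02,0.0015,0,0,0,0,0],[0.02,0.001,0,0,0,0,0],[0.02,0,0,0,0,0,0],[0.02,0,0,0,0,0,0]]'
python3 -m inch '[[0.02,0.001,0,0,0,0,0],[0.02,0,0,0,0,0,0],[0.02,0,0,0,0,0,0]]'
```

```text
time: 11.08
tcp_pos: [0.5829, 0.2051, 0.1804]
tcp_rot: [1.112, 1.268, -1.112]
contact_force: [-0.0, -0.2, -6.8]
gripper_width: 0.33
time: 11.58
tcp_pos: [0.5831, 0.2052, 0.1782]
tcp_rot: [1.112, 1.268, -1.112]
contact_force: [-0.6, 0.8, -1.1]
gripper_width: 0.327
time: 11.95
tcp_pos: [0.5831, 0.2053, 0.1776]
tcp_rot: [1.112, 1.268, -1.112]
contact_force: [-3.9, 0.4, 6.2]
gripper_width: 0.326
```

Contact came at TCP z≈0.178, against 0.1775 predicted for a seated foot. I release, rise and look.

```bash
python3 -m inch '[[0.05,0,0,0,0,0,0],[0.0912,0,0,0,0,0,0],[0.0912,0,0,0,0,0,0],[0.0912,0,0,0,0,0,0],[0.0912,0,0,0,0,0,0],[0.0912,-0.035,0,0,0,0,0],[0.0912,-0.035,0,0,0,0,0],[0.0912,-0.03,0,0,0,0,0],[0.0912,0,0,0,0,0,0],[0.0912,0,0,0,0,0,0]]'
python3 - <<'E'
from h import *
st(); snap('wrist','w4'); snap('scene','s3')
w=load('w4')[0]; im=np.vstack([cv2.resize(w[100:290,150:380],(690,570),interpolation=2)])
s=cv2.resize(load('s3')[0][130:260,270:380],(240,284),interpolation=2)
im[:284,:0]=0
a=np.hstack([cv2.resize(im,(520,430)),np.zeros((430,240,3),np.uint8)]); a[:284,520:]=s
cv2.imwrite('pics/c4.png',a[:,:,::-1])
E
```

```text
time: 13.2
tcp_pos: [0.5825, 0.205, 0.2762]
tcp_rot: [1.112, 1.269, -1.113]
contact_force: [0.4, -0.7, 0.5]
gripper_width: 1.0
t 13.2 tcp [0.5825 0.205  0.2762] R [[-0.001, 0.991, 0.131], [-0.0, 0.131, -0.991], [-1.0, -0.001, 0.0]] F [ 0.4 -0.7  0.5] w 0.9998951328372462 q [0.301 0.183 1.866 0.    1.093 0.169]
```

View pics/c4.png

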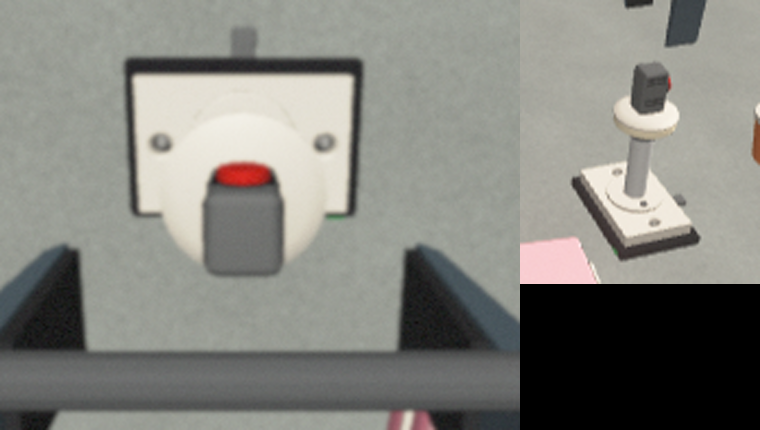

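The foot is flat on the base with the peg tips in both holes at crop (160,142) and (324,142), and a green LED shows at the base edge. The knob top is centred at about (243,230) in the crop. I compute the knob centre.

Run:
```python
from h import *
im,p=load('w4'); V=im.astype(float).mean(2)
k=.4423
H=[]
for x,y in((160,142),(324,142)):
    u,v=150+x*k,100+y*k; H.append(onz(p,u,v,.028)); print('hole',np.round(H[-1],4))
d=H[1]-H[0];print('c',np.round((H[0]+H[1])/2,4),'yaw',np.degrees(np.arctan2(d[1],d[0])))
c=V[:,int(150+243*k)]; print('col',[(i,int(c[i])) for i in range(176,226)])
rr=V[int(100+240*k)]; print('row',[(i,int(rr[i])) for i in range(234,282)])
for y in(187,230,273): print(y,np.round(onz(p,150+243.5*k,100+y*.4419,.220),4))
s=r.read_state();R=Rot.from_rotvec(s['tcp_rot']).as_matrix();print('TCP',s['tcp_pos'])
```

```text
hole [0.5287 0.1992 0.028 ]
hole [0.636  0.2133 0.028 ]
c [0.5824 0.2062 0.028 ] yaw 7.486613148273909
col [(176, 95), (177, 97), (178, 99), (179, 98), (180, 94), (181, 82), (182, 80), (183, 87), (184, 96), (185, 109), (186, 115), (187, 122), (188, 122), (189, 121), (190, 121), (191, 115), (192, 115), (193, 115), (194, 116), (195, 115), (196, 113), (197, 115), (198, 114), (199, 114), (200, 113), (201, 111), (202, 114), (203, 115), (204, 115), (205, 114), (206, 115), (207, 112), (208, 112), (209, 112), (210, 112), (211, 111), (212, 112), (213, 112), (214, 111), (215, 110), (216, 113), (217, 107), (218, 109), (219, 101), (220, 93), (221, 100), (222, 123), (223, 142), (224, 149), (225, 149)]
row [(234, 209), (235, 209), (236, 211), (237, 210), (238, 198), (239, 154), (240, 110), (241, 95), (242, 97), (243, 106), (244, 110), (245, 112), (246, 111), (247, 114), (248, 111), (249, 112), (250, 112), (251, 112), (252, 113), (253, 117), (254, 113), (255, 112), (256, 113), (257, 115), (258, 112), (259, 113), (260, 113), (261, 110), (262, 112), (263, 113), (264, 112), (265, 112), (266, 111), (267, 109), (268, 112), (269, 112), (270, 107), (271, 102), (272, 101), (273, 88), (274, 90), (275, 134), (276, 184), (277, 206), (278, 206), (279, 206), (280, 204), (281, 200)]
187 [0.5803 0.224  0.22  ]
230 [0.5825 0.2077 0.22  ]
273 [0.5847 0.1907 0.22  ]
TCP [0.58236209 0.20493863 0.27566214]
```

```bash
python3 -m inch '[[0.0912,0,0,-0.0048,-0.1571,0,0],[0.0912,0,0,0,-0.1571,0,0],[0.0912,0,0,0,-0.1571,0,0],[0.0912,0,0,0,-0.1571,0,0],[0.0912,0,0,0,-0.1571,0,0],[0.0912,0,0,0,-0.1571,0,0],[0.0912,0,0,0,-0.1571,0,0],[0.0912,0,0,0,-0.1571,0,0],[0.0912,0,0,0,-0.1571,0,0],[0.0912,0,0,0,-0.1571,0,0],[0.0912,0,0,0,0,0,0],[0.0912,0,0,0,0,0,0]]' 20
python3 - <<'E'
from h import *
st(); im,p=snap('wrist','w5'); V=im.astype(float).mean(2)
cv2.imwrite('pics/c5.png',cv2.resize(im[130:300,150:380],None,fx=3,fy=3,interpolation=2)[:,:,::-1])
print(proj(p,[.5824,.207,.220]))
E
```

```text
time: 14.8
tcp_pos: [0.5821, 0.2098, 0.2764]
tcp_rot: [-0.101, 1.569, 0.1]
contact_force: [0.7, 0.1, 0.2]
gripper_width: 1.0
t 14.8 tcp [0.5821 0.2098 0.2764] R [[-0.001, -0.128, 0.992], [-0.0, 0.992, 0.128], [-1.0, -0.0, -0.001]] F [0.7 0.1 0.2] w 1.0004267493666634 q [ 0.308  0.185  1.864 -0.     1.094 -1.39 ]
(253.6202852818326, 205.53377778641263)
```

View pics/c5.png

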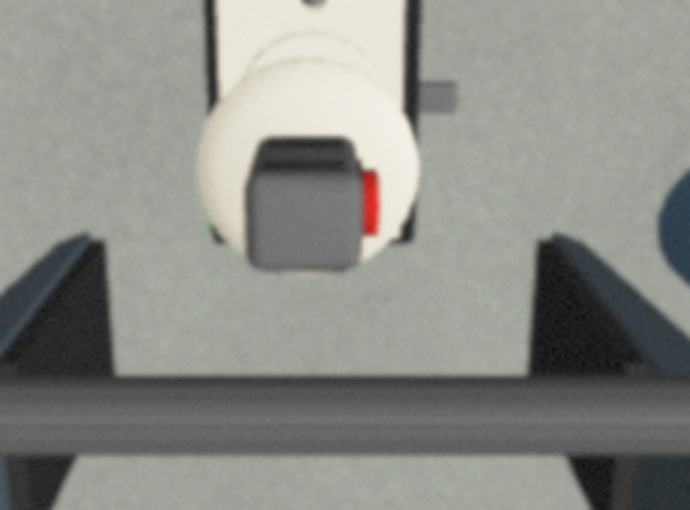

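The knob lies between the open fingers, button (red, crop (371,202)) on the +y finger's side. Two views put the knob at y≈0.206–0.207. I go down with the jaws wide, then close in small steps at low force to feel which side touches first.

```bash
python3 -m inch '[[0.0912,0,-0.0006,0,0,0,0],[0.0912,0.03,0,0,0,0,0],[0.0912,0.03,0,0,0,0,0],[0.0912,0.025,0,0,0,0,0],[0.0912,0.0135,0,0,0,0,0],[0.07,0,0,0,0,0,0],[0.05,0,0,0,0,0,0],[0.046,0,0,0,0,0,0],[0.044,0,0,0,0,0,0],[0.044,0,0,0,0,0,0],[0.044,0,0,0,0,0,0]]' 3
python3 -m inch '[[0.043,0,0,0,0,0,0],[0.042,0,0,0,0,0,0],[0.042,0,0,0,0,0,0]]'
python3 -m inch '[[0.041,0,0,0,0,0,0],[0.041,0,0,0,0,0,0]]'
```

```text
time: 16.23
tcp_pos: [0.5824, 0.2093, 0.1785]
tcp_rot: [-0.103, 1.568, 0.103]
contact_force: [-0.9, 0.2, 1.0]
gripper_width: 0.481
time: 16.6
tcp_pos: [0.5824, 0.2091, 0.1785]
tcp_rot: [-0.103, 1.568, 0.103]
contact_force: [-1.1, -2.8, 2.3]
gripper_width: 0.462
time: 16.85
tcp_pos: [0.5824, 0.2092, 0.1785]
tcp_rot: [-0.103, 1.568, 0.103]
contact_force: [-0.0, -2.7, 1.3]
gripper_width: 0.452
```

Force −2.8 N in y means the plain-side finger touched first, so the gripper is about 1.5 mm too far +y. I correct that.

```bash
python3 -m inch '[[0.041,0,-0.0008,0,0,0,0],[0.041,0,0,0,0,0,0]]'
python3 -m inch '[[0.041,0,-0.0007,0,0,0,0],[0.041,0,0,0,0,0,0]]'
python3 -m inch '[[0.040,0,0,0,0,0,0],[0.040,0,0,0,0,0,0]]'
```

```text
time: 17.1
tcp_pos: [0.5825, 0.2085, 0.1783]
tcp_rot: [-0.103, 1.568, 0.103]
contact_force: [0.4, -1.8, -0.5]
gripper_width: 0.451
time: 17.35
tcp_pos: [0.5825, 0.2079, 0.1784]
tcp_rot: [-0.103, 1.568, 0.103]
contact_force: [-0.8, -0.7, 1.2]
gripper_width: 0.449
time: 17.6
tcp_pos: [0.5826, 0.2078, 0.1784]
tcp_rot: [-0.103, 1.568, 0.103]
contact_force: [0.5, -0.5, 0.0]
gripper_width: 0.438
```

Balanced. Now I press the button in, shifting −0.5 mm per 1 mm of closing so the knob is not pushed sideways.

```bash
python3 -m inch '[[0.039,0,-0.0004,0,0,0,0],[0.038,0,-0.0005,0,0,0,0],[0.037,0,-0.0005,0,0,0,0],[0.036,0,-0.0005,0,0,0,0],[0.035,0,-0.0005,0,0,0,0],[0.034,0,-0.0002,0,0,0,0],[0.034,0,0,0,0,0,0],[0.034,0,0,0,0,0,0]]' 20
python3 -m inch '[[0.031,0,0,0,0,0,0],[0.029,0,0,0,0,0,0],[0.029,0,0,0,0,0,0]]'
```

```text
time: 18.6
tcp_pos: [0.5829, 0.2051, 0.1785]
tcp_rot: [-0.103, 1.568, 0.103]
contact_force: [-0.4, -2.8, 2.6]
gripper_width: 0.372
time: 18.98
tcp_pos: [0.5829, 0.2051, 0.1785]
tcp_rot: [-0.103, 1.568, 0.103]
contact_force: [-0.4, -4.1, 2.2]
gripper_width: 0.377
```

Width 34.3 mm means the button is fully in (34.5 expected). I relax the remaining side force, then start pulling.

```bash
python3 -m inch '[[0.029,0,-0.0005,0,0,0,0],[0.029,0,0,0,0,0,0]]'
python3 -m inch '[[0.029,0,-0.0004,0,0,0,0],[0.029,0,0,0,0,0,0]]'
python3 -m inch '[[0.029,-0.004,0,0,0,0,0],[0.029,-0.004,0,0,0,0,0],[0.029,-0.004,0,0,0,0,0],[0.029,0,0,0,0,0,0],[0.029,0,0,0,0,0,0]]'
```

```text
time: 19.23
tcp_pos: [0.583, 0.2049, 0.1785]
tcp_rot: [-0.103, 1.568, 0.103]
contact_force: [-1.0, -0.5, 3.1]
gripper_width: 0.374
time: 19.48
tcp_pos: [0.583, 0.2047, 0.1785]
tcp_rot: [-0.102, 1.568, 0.104]
contact_force: [-1.8, 3.5, 2.4]
gripper_width: 0.371
time: 20.1
tcp_pos: [0.5829, 0.2043, 0.1904]
tcp_rot: [-0.103, 1.569, 0.103]
contact_force: [-2.1, 2.3, -0.7]
gripper_width: 0.372
```

Only the head's load shows, so it is sliding with the foot down. Up to just short of the second stop.

```bash
python3 -m inch '[[0.029,-0.006,0.0003,0,0,0,0],[0.029,-0.008,0,0,0,0,0],[0.029,-0.008,0,0,0,0,0],[0.029,-0.008,0,0,0,0,0],[0.029,-0.008,0,0,0,0,0],[0.029,-0.008,0,0,0,0,0],[0.029,-0.008,0,0,0,0,0],[0.029,-0.006,0,0,0,0,0],[0.029,0,0,0,0,0,0],[0.029,0,0,0,0,0,0],[0.029,0,0,0,0,0,0]]'
python3 -m inch '[[0.029,-0.003,0,0,0,0,0],[0.029,0,0,0,0,0,0],[0.029,0,0,0,0,0,0]]'
```

```text
time: 21.48
tcp_pos: [0.5831, 0.2047, 0.2503]
tcp_rot: [-0.103, 1.568, 0.103]
contact_force: [-0.6, -2.3, -0.1]
gripper_width: 0.374
time: 21.85
tcp_pos: [0.5831, 0.2046, 0.2535]
tcp_rot: [-0.103, 1.568, 0.103]
contact_force: [0.1, -2.2, -0.3]
gripper_width: 0.371
```

```bash
python3 -m inch '[[0.029,-0.002,0,0,0,0,0],[0.029,-0.001,0,0,0,0,0],[0.029,0,0,0,0,0,0],[0.029,0,0,0,0,0,0]]'
python3 -m inch '[[0.029,-0.001,0,0,0,0,0],[0.029,0,0,0,0,0,0],[0.029,0,0,0,0,0,0]]'
```

```text
time: 22.35
tcp_pos: [0.5831, 0.2046, 0.2566]
tcp_rot: [-0.103, 1.568, 0.103]
contact_force: [0.9, -1.4, -1.1]
gripper_width: 0.373
time: 22.72
tcp_pos: [0.583, 0.2046, 0.2575]
tcp_rot: [-0.103, 1.568, 0.103]
contact_force: [0.7, -1.9, -1.3]
gripper_width: 0.372
```

```bash
python3 -m inch '[[0.029,-0.0005,0,0,0,0,0],[0.029,0,0,0,0,0,0],[0.029,0,0,0,0,0,0]]'
python3 -m inch '[[0.029,-0.0005,0,0,0,0,0],[0.029,0,0,0,0,0,0],[0.029,0,0,0,0,0,0]]'
python3 - <<'E'
from h import *
for i in range(3): r.snapshot('top'); print(np.round(r.read_state()['contact_force'],2))
E
```

```text
time: 23.1
tcp_pos: [0.583, 0.2046, 0.258]
tcp_rot: [-0.103, 1.568, 0.103]
contact_force: [0.5, -1.3, -1.3]
gripper_width: 0.374
time: 23.48
tcp_pos: [0.583, 0.2046, 0.2585]
tcp_rot: [-0.103, 1.568, 0.103]
contact_force: [0.9, -1.2, -1.1]
gripper_width: 0.372
[ 0.54 -1.16 -0.88]
[ 1.57 -0.98 -2.54]
[ 1.11 -0.86 -2.  ]
```

```bash
python3 -m inch '[[0.029,-0.0005,0,0,0,0,0],[0.029,0,0,0,0,0,0],[0.029,0,0,0,0,0,0]]'
python3 - <<'E'
from h import *
F=[]
for i in range(3): r.snapshot('top'); F.append(r.read_state()['contact_force'])
print(np.round(np.mean(F,0),2))
snap('scene','s4'); s=load('s4')[0]
cv2.imwrite('pics/c6.png',cv2.resize(s[100:260,250:410],(600,600),interpolation=2)[:,:,::-1])
E
```

```text
time: 24.0
tcp_pos: [0.583, 0.2046, 0.259]
tcp_rot: [-0.103, 1.568, 0.103]
contact_force: [1.5, -1.2, -1.3]
gripper_width: 0.372
[ 1.35 -1.32 -1.19]
```

View pics/c6.png

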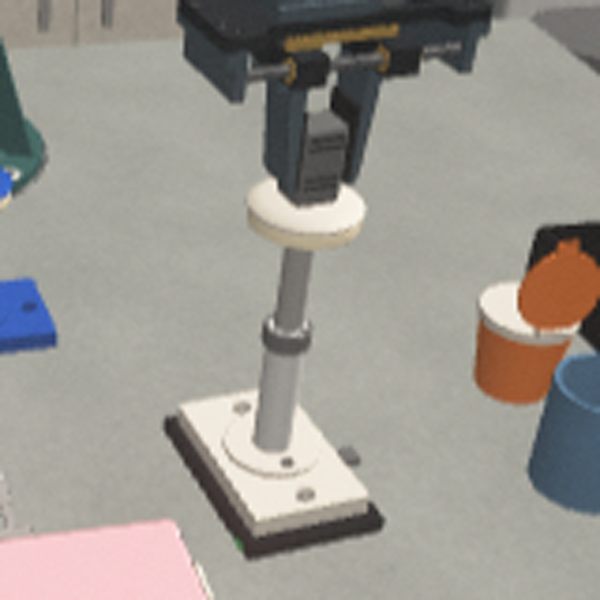

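Head up, foot flat on the base, base LED still green. The end stop isn't felt yet, so I continue in half-millimetre steps.

```bash
python3 -m inch '[[0.029,-0.0005,0,0,0,0,0],[0.029,0,0,0,0,0,0],[0.029,0,0,0,0,0,0]]'
python3 - <<'E'
from h import *
F=[]
for i in range(4): r.snapshot('top'); F.append(r.read_state()['contact_force'])
print(np.round(np.mean(F,0),2))
E
python3 -m inch '[[0.029,-0.0005,0,0,0,0,0],[0.029,0,0,0,0,0,0],[0.029,0,0,0,0,0,0]]'
python3 - <<'E'
from h import *
F=[]
for i in range(4): r.snapshot('top'); F.append(r.read_state()['contact_force'])
print(np.round(np.mean(F,0),2))
E
```

```text
time: 24.58
tcp_pos: [0.5827, 0.2046, 0.2591]
tcp_rot: [-0.103, 1.569, 0.103]
contact_force: [0.2, -0.1, -7.6]
gripper_width: 0.369
[ 0.3   0.18 -7.81]
time: 25.15
tcp_pos: [0.5829, 0.2046, 0.2599]
tcp_rot: [-0.103, 1.568, 0.103]
contact_force: [-0.2, -0.3, -7.0]
gripper_width: 0.371
[ 0.22  0.36 -7.6 ]
```

The end stop was met at TCP z≈0.259, but a pull of 7.7 N is the lamp's whole weight, so the foot may have lifted a fraction of a millimetre. I ease down in small steps until the foot's weight is back on the base.

```bash
python3 -m inch '[[0.029,0.0006,0,0,0,0,0],[0.029,0,0,0,0,0,0],[0.029,0,0,0,0,0,0]]'
python3 - <<'E'
from h import *
F=[]
for i in range(4): r.snapshot('top'); F.append(r.read_state()['contact_force'])
print(np.round(np.mean(F,0),2))
E
python3 -m inch '[[0.029,0.0003,0,0,0,0,0],[0.029,0,0,0,0,0,0],[0.029,0,0,0,0,0,0]]'
python3 - <<'E'
from h import *
F=[]
for i in range(4): r.snapshot('top'); F.append(r.read_state()['contact_force'])
print(np.round(np.mean(F,0),2))
E
```

```text
time: 25.72
tcp_pos: [0.583, 0.2046, 0.2593]
tcp_rot: [-0.103, 1.568, 0.103]
contact_force: [0.1, 0.3, -7.7]
gripper_width: 0.369
[-0.15  0.01 -7.43]
time: 26.3
tcp_pos: [0.583, 0.2046, 0.2591]
tcp_rot: [-0.103, 1.568, 0.103]
contact_force: [-0.8, 0.2, -6.7]
gripper_width: 0.373
[-0.31  0.02 -7.19]
```

```bash
python3 -m inch '[[0.029,0.0003,0,0,0,0,0],[0.029,0,0,0,0,0,0],[0.029,0,0,0,0,0,0]]'
python3 - <<'E'
from h import *
F=[]
for i in range(5): r.snapshot('top'); F.append(r.read_state()['contact_force'])
print(np.round(np.mean(F,0),2))
E
```

```text
time: 26.88
tcp_pos: [0.5831, 0.2046, 0.259]
tcp_rot: [-0.103, 1.568, 0.103]
contact_force: [-1.9, -1.2, -1.6]
gripper_width: 0.371
[-1.84 -1.06 -0.59]
```

The load dropped to about 1 N, so the foot is back down and the head is within about 0.3 mm of the end. Final look.

Run:
```python
from h import *
snap('scene','s5'); a=load('s0')[0].astype(int);b=load('s5')[0].astype(int);d=np.abs(a-b).max(2)>40
for n,(x0,y0,x1,y1) in dict(box=(220,235,315,310),fork=(235,205,262,245),cup=(372,160,412,210),mug=(388,190,432,240),sticks=(70,205,105,270),blue=(215,165,268,200)).items(): print(n,d[y0:y1,x0:x1].mean().round(4))
cv2.imwrite('pics/c7.png',cv2.resize(load('s5')[0][110:260,250:400],(600,600),interpolation=2)[:,:,::-1]); st()
```

```text
box 0.0007
fork 0.0
cup 0.0
mug 0.0
sticks 0.0
blue 0.0
t 27.175 tcp [0.5831 0.2046 0.2589] R [[0.0, -0.131, 0.991], [0.0, 0.991, 0.131], [-1.0, -0.0, 0.0]] F [-1.9 -1.5 -1.1] w 0.3704299509971934 q [ 0.3    0.201  1.878 -0.     1.062 -1.402]
```

View pics/c7.png

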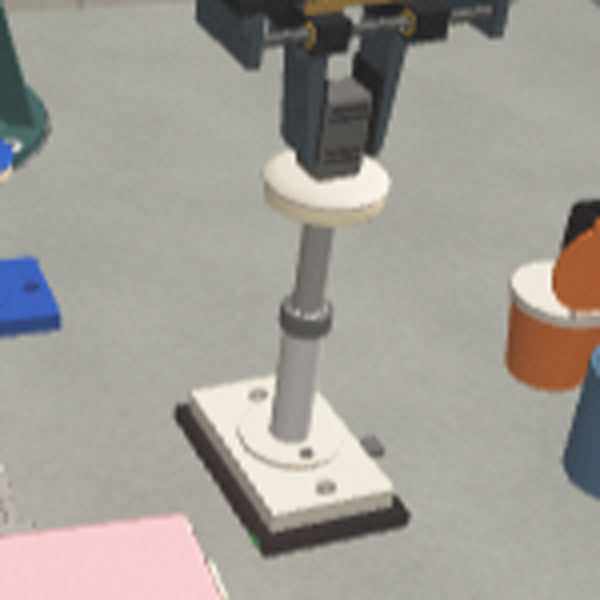

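The foot lies flat on the base with its LED green, the head is at full height, the knob is held across the button, and the other things have not moved.

```bash
python3 -c "
from bench import r
print(r.sign_off())"
```

```text
the job is handed in; nothing more can be done
None
```

The white lamp stands on its charging base with both pegs in the foot's holes. The head is pulled up to the second stop, and the gripper still holds the knob with the button squeezed in. I handed the job in at about 27 s.

**How it went:** I carried the lamp closed, gripped by the knob's plain sides. I then re-gripped across the button and pulled the knob up past the first stop.

**Last checks:**
- **Button:** the jaw opening is about 34 mm, which matches the button fully in (34.5 mm expected).
- **Height:** the head rose about 80.5 mm by the arm's own reading, against 80 mm given. A small slip of the pads on the knob could account for the difference.
- **Foot:** the last picture shows it flat on the base, with the base's LED green.
- **Other things:** the lunchbox, fork, cup, mug, chopsticks and blue lamp look unchanged from the first picture. I did not compare the yellow lamp.

**One slip:** while feeling for the end stop I pulled with about 7.7 N, the lamp's whole weight. The foot very likely came up by under 1 mm for about 2 s. I eased down until the load fell to about 1 N, so the foot is resting again and the head is within about 0.3 mm of the stop.

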